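# Close and lock the sprung lid of a bench centrifuge by its slotted quarter-turn dial

### The job

The small bench centrifuge is loaded, but its sprung lid stands open and rises again if it is only pushed down. Set your fingertips in the slot of the lid's round lock dial, press the lid fully down and, keeping it down, turn the dial a quarter turn clockwise (seen from above) as far as it goes, then let go, so that the lid stays locked shut by itself. Nothing is to be lifted: do not raise the lid any further, and leave the jar and the dropper bottle beside the centrifuge where they stand.

Things in the scene. Friction and masses are not known exactly. Their poses are not given: they have to be found in the camera images.
- centrifuge: Low pale grey box-shaped bench centrifuge, fixed on the worktop: 305 (its x) x 250 (its y) x 120 mm high to its deck. Origin: centre of its underside; x points from its front (display and keys, towards the robot) to its back, z up. A steel chamber with a flat rotor lies under the back of the lid.
- lid_hinge (a point): Middle of the lid's hinge axis, 125 mm behind the centrifuge's origin (+x) and 130 mm above the worktop; the axis runs along the centrifuge's y. Axes as the centrifuge's. The lid is a pale grey slab 14 mm thick (top 10 mm above the hinge axis when closed), 236 mm wide, reaching 275 mm forward of the axis.
- lid (a joint): Opening of the lid (rad): 0 = fully down on its gasket (hard stop), growing as its front edge rises. Its hinge is sprung: let go when down, it rises to about 0.2; from 0.2 to 0.4 it stays where it is. It takes 4 to 6 N at the dial to push it down and up to that to keep it down. Locked, it rests at about 0.02, held by the cam.
- lock_dial (a joint): Turn of the lock dial (rad): 0 = open, 1.57 = locked (hard stop), growing clockwise seen from above. Stays where it is left; friction about 0.06 N m. It may start up to 0.3 from open. It moves the steel cam tongue under the lid.
- keeper (a point): Steel keeper plate at the front edge of the pocket in the deck, under the dial's front edge (this point: top of the plate). The dial's 48 mm cam tongue drops into the pocket when the dial is below 0.4 rad and passes under the plate as it turns, but only with the lid below about 0.018 rad (4 mm of gap at the dial). Turned earlier it stops on the plate.
- slot_floor (a point): Centre of the floor of the dial's finger slot, on the dial's axis: 222.5 mm forward of the hinge axis and 14 mm above it, in the lid's frame. Turns with lid and dial: x along the slot, at dial 0 pointing to the hinge (slot fore and aft), at 1.57 the slot lies parallel to the hinge; z is the dial's axis, up.
- dial_top (a point): Top of the lock dial on its axis, 14 mm above the slot floor; axes as point slot_floor. Darker grey round cap, 102 mm diameter, standing 18 mm above the lid near its front edge, with one straight open-topped slot across it: 40 mm wide, 88 mm long, 14 mm deep, closed at both ends. White tick at the slot's +x end; on the lid one bar marks open, two bars locked.
- stain_jar: Bystander to the right of the centrifuge: small jar with a pale lid, 48 mm diameter, 64 mm high, loose. Origin: centre of its underside.
- dropper_bottle: Bystander to the right of the centrifuge, further back: small brown dropper bottle, 27 mm diameter, 75 mm high, loose. Origin: centre of its underside.

How it is judged:
On the way, in this order (a step that is already met when the one before it is completed fails the run):
1. the lid is pressed down onto its gasket with the fingers on it (value of joint lid below 0.03 rad and value of joint lock_dial below 1 rad and contact force between the fingers and centrifuge above 0.5 N), for 0.05 s.
2. the dial is turned by the fingers to its stop with the lid down (value of joint lid below 0.032 rad and value of joint lock_dial above 1.4 rad and contact force between the fingers and centrifuge above 0.3 N), for 0.05 s.
At the end, for the whole second after the job is handed in: The lid lies at rest within 0.032 rad (9 mm at its front edge) of fully down with nothing touching it, held by the cam; the lock dial stands beyond 1.4 rad (80 degrees) of its quarter turn; jar and dropper bottle are within 20 mm of where they stood (value of joint lid below 0.032 rad and value of joint lock_dial above 1.4 rad and velocity of joint lid between -0.02 and 0.02 rad/s and distance of each of stain_jar, dropper_bottle from where it was at the start of the episode below 0.02 m).
It fails at once if the lid is lifted further open instead of being closed (value of joint lid above 0.5 rad).
It fails at once if a bystander is moved, lifted or knocked over (distance of any of stain_jar, dropper_bottle from where it was at the start of the episode above 0.02 m).
It also fails if it takes over 45 s, if anything falls off the work surface, if the arm or the gripper's body presses on something with over 40 N, if the wrist force passes 120 N, or if a joint passes its speed limit or range.

### The arm

A 6-joint arm with a two-finger parallel gripper is mounted at the origin on a cart in front of the work surface, level with it; the furniture and walls round the work are solid. World frame = base frame: x ahead of the robot, y to its left, z up, the work surface at z = 0. Lengths are in m, angles in rad, forces in N, time in s.
With the tool pointing down it reaches from about 0.275 to 0.775 m from the base axis. Payload 14.6 kg.
Tool frame: the origin (TCP) lies between the finger pads; the fingertips stand 11 mm ahead of it and the grasp point (between the pads) lies 8 mm behind it; z points along the fingers, y is the line along which they close (so a half turn about z gives the same grasp; the last joint's range is limited). The gripper opens to 85 mm and grips with 20 to 120 N. Pads are 22 mm wide; open, the fingers measure 114 mm over their backs; the gripper's body (76 mm by 85 mm) begins 54 mm behind the grasp point. The pads swing forward as they close: fully open they stand 13 mm farther back than shut.
Start: joints at [1.091, 0.263, -0.048, 1.259, 0, 1.415], TCP at [0.168, 0.498, 0.212] pointing down, gripper open.
Joint ranges: [-2.65, 2.65], [-0.89, 1.7], [-1.18, 1.37], [-2.13, 2.11], [-1.35, 1.29], [-3.14, 3.14]. Speed limits (rad/s): [1.89, 1.89, 2.57, 2.79, 3.14, 3.14].

### API

Orientations are given as [roll, pitch, yaw] about the fixed x, y, z axes, in that order (R = Rz(yaw) Ry(pitch) Rx(roll)).
In Python, from rig import arm gives the robot as it stands.
- The arm moves only by the tool carry_out, never from a script. Its argument "increments" is one flat list of numbers, 5 for each row, row after row: the shift along the tool's x, y, z in cm, then the turn about the tool's z in degrees, then the opening, from 0 (shut) to 1 (fully open). In form: [x, y, z, roll, jaw, x, y, z, roll, jaw, ...]. A call has 1 to 20 rows; each row is the pose to reach, as a shift and turn from the pose commanded when the call began, along the tool's axes at that moment; what a row does not reach only later rows make up. A row lasts 1/12 s, in which the tool goes at most 41.7 mm and 7.16 degrees, less where a joint would pass 70% of its speed; a pose out of reach is approached as far as the arm can. A call with a gripper value outside its range is refused whole. The fingers move at their own pace and stop on an object; the grip force is fixed at half the most. Time passes only in rows, so rows that repeat a pose let the fingers close. It gives the time, the measured TCP pose, the force, the opening and the grip force at its end, in the units of the state.
- arm.observe(): the state, without advancing time (a new reading comes with each control period).
- arm.read_camera(name): name is "scene" or "top" or "wrist"; returns the picture (384x512x3 uint8, red, green, blue); there is no depth.
- arm.camera_model(name): a dict with "fovy" (degrees; the focal length in pixels is half the picture's height over the tangent of half this angle, whatever the lens; pixels are square), "cx", "cy" (the principal point, pixels), "R" (3x3) and "t" (3): a world point X has camera coordinates R X + t; the wrist camera has in their place "hand_eye" (4x4, takes a point from camera to tool coordinates, whose origin is the TCP and whose axes are the flange's). Camera axes: x right, y down, z forward; pixel columns grow to the right and rows downward; lengths in m; the calibration is good to about 2 mm. A picture is of the moment at which its call begins: read the wrist's pose just before it. camera_model takes no time and is no camera call.
- arm.close_job(): hands the job in; it is judged then, once.
The state is a dict: "time_s": time; "joint_pos": joint angles; "dq": joint speeds; "joint_torque": joint torques, N m; "tcp_pos": TCP position; "tool_rot": TCP orientation; "ft_force": force on the tool from outside, world axes, zero at the start; "ft_torque": the same for the moment, N m; "opening": opening from 0.0 (shut) to 1.0 (fully open); "gripper_force": force on a finger pad.
Only numpy, scipy, OpenCV 4.12 (cv2) and the standard library are available. Lean on these libraries where they do the work, as an engineer would, in place of code of your own. Each camera call takes 0.05 s, during which the arm holds its last target. There are 200 camera calls.

## Working session

There is one attempt and no reset: what is moved stays moved. The work goes in short steps, Python scripts to look and compute and a tool call to move; the robot and the scene stay as the last step left them, time stands still between calls to the robot, and variables do not carry over. Pictures are saved under pics/ and viewed, at most 10 in all, crops included, and the job is handed in when it is done.

Besides the shell and the picture viewer there is one more tool, called in YAML: its name, and indented under it one key for each argument. carry_out: Moves the arm, as the interface text tells. Its arguments: {"type":"object","properties":{"increments":{"type":"array"}},"required":["increments"]}

```bash
mkdir -p pics
python3 - <<'E'
from rig import arm
import cv2,numpy as np
s=arm.observe();print({k:np.round(v,3).tolist() for k,v in s.items()})
for n in("scene","top"):
    cv2.imwrite(f"pics/{n}0.png",arm.read_camera(n)[:,:,::-1]); m=arm.camera_model(n);print(n,m)
print(arm.camera_model("wrist"))
E
```

```text
{'time_s': 0.0, 'joint_pos': [1.091, 0.264, -0.049, 1.259, -0.0, 1.416], 'dq': [-0.002, 0.001, -0.001, -0.0, -0.0, -0.001], 'joint_torque': [0.002, -63.761, 38.457, 0.014, -0.0, -0.0], 'tcp_pos': [0.167, 0.497, 0.211], 'tool_rot': [-3.141, -0.0, 2.817], 'ft_force': [-0.917, -0.113, -0.264], 'ft_torque': [-0.014, 0.049, -0.064], 'gripper_force': 0.0, 'opening': 1.001}
scene {'fovy': 43.64862545690083, 'cx': 255.63096750258066, 'cy': 192.18100389786068, 'R': array([[ 0.89612448, -0.44347113, -0.01715422],
       [-0.33171652, -0.64362177, -0.68972108],
       [ 0.29483056,  0.62376629, -0.72387193]]), 't': array([-0.59582767,  0.16477401,  0.87434698])}
top {'fovy': 44.552709970054224, 'cx': 252.08929681028647, 'cy': 190.67585398078137, 'R': array([[-0.02172931, -0.99952681, -0.02177154],
       [-0.98844823,  0.0247454 , -0.14952513],
       [ 0.14999312,  0.01827096, -0.9885182 ]]), 't': array([-0.15245037,  0.60550169,  0.87558999])}
{'fovy': 64.5996480904644, 'cx': 258.2969672628371, 'cy': 191.57518359274366, 'hand_eye': array([[ 7.46810423e-04, -9.52964186e-01, -3.03082008e-01,
         7.65427286e-02],
       [ 9.99999597e-01,  5.60640926e-04,  7.01260362e-04,
        -9.67823961e-04],
       [-4.98355832e-04, -3.03082409e-01,  9.52964220e-01,
        -1.61238051e-01],
       [ 0.00000000e+00,  0.00000000e+00,  0.00000000e+00,
         1.00000000e+00]])}
```

View pics/scene0.png

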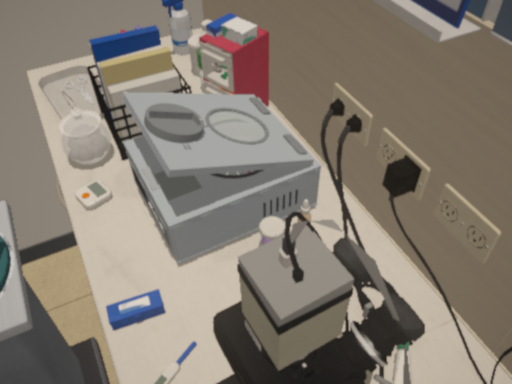

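View pics/top0.png

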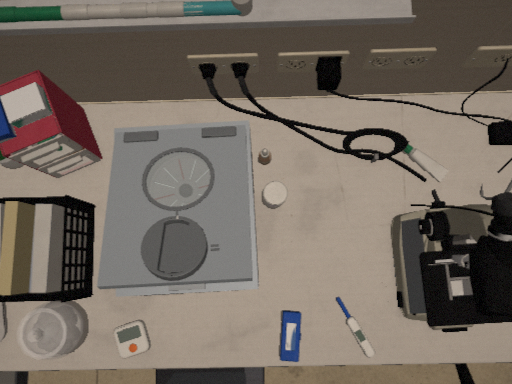

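The scene view shows the lid ajar, with the dial at about (173,124). The top view shows the dial at about (174,247), its slot near fore-and-aft, the jar at (274,195) and the bottle at (265,156). I'll take enlarged crops to measure from.

Run:
```python
import cv2,numpy as np
a=cv2.imread("pics/top0.png")[115:300,95:295];b=cv2.imread("pics/scene0.png")[80:260,110:330]
a=cv2.resize(a,None,fx=3.2,fy=3.2,interpolation=cv2.INTER_CUBIC);cv2.imwrite("pics/a.png",a)
b=cv2.resize(b,None,fx=3.3,fy=3.3,interpolation=cv2.INTER_CUBIC);cv2.imwrite("pics/b.png",b)
# dial: dark-grey component
for n,(u,v) in dict(top0=(190,240),scene0=(173,133)).items():
    im=cv2.imread(f"pics/{n}.png");g=cv2.cvtColor(im,6)
    print(n,g[v-8:v+9:4,u-50:u+40:4])
```

```text
top0 [[128 126  91  88  90  90  63  91  92  89  91  89  91  88  91  90 109 127
  128 131 126 129 128]
 [128  95  87  90  90  90  74  87  91  90  88  92  90  89  88  91  85 129
  127 127 127 127 128]
 [130  89  89  88  91  88  85  90  91  88  91  90  91  90  90  90  91 128
  127 126 128 127 128]
 [123  90  90  91  91  81  89  90  89  92  88  89  90  90  89  91  93 127
  109 105 124 128 130]
 [115  91  90  88  89  62  92  88  88  89  90  93  90  86  91  90  92 117
  112  95 127 126 130]]
scene0 [[127  41  53  59 131 149 100 104 127 128 129 129 129 129 130 129 129 130
  130 119 131 131 139]
 [ 72  67 130 134 138 130 134 101 102 110 126 128 128 129 129 130 129 129
  129 129 117 167 140]
 [133 122 112  98  54 127 144 140 101 101 101 102 112 122 126 127 128 124
  109  83 108 167 167]
 [ 82  45  55 116 115 111 130 163 163 121  99  98  97  95  93  90  87  83
   82  88 144 167 167]
 [130 167 171 114 109 109 122 134 167 167 165 149 121 100  94  91  90 100
  133 161 167 167 167]]
```

View pics/a.png

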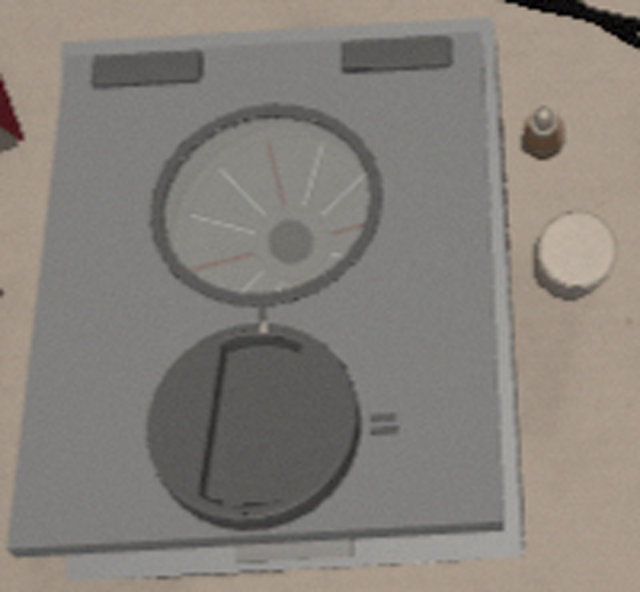

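View pics/b.png

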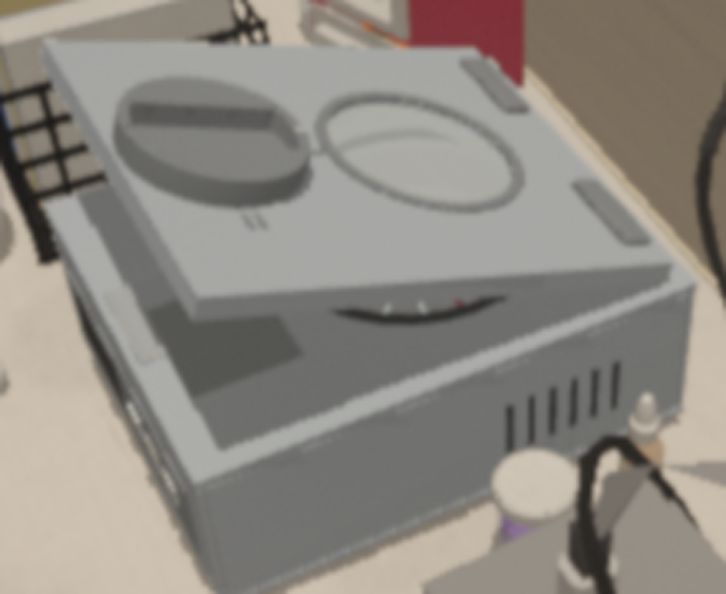

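In crop a, the tick is at (264,327), the slot's left wall runs (225,350)-(203,495), the dial top is centred near (252,420) and the deck corners are visible. In crop b, the dial top is centred near (213,137), and the lid's front corners are at (43,40) and (195,297).

```bash
cat > h.py <<'E'
import numpy as np
from rig import arm
def cam(n,px):
    m=arm.camera_model(n);f=192/np.tan(np.radians(m["fovy"]/2))
    d=m["R"].T@np.array([(px[0]-m["cx"])/f,(px[1]-m["cy"])/f,1]);return -m["R"].T@m["t"],d
def plane(n,px,z):
    o,d=cam(n,px);return o+d*(z-o[2])/d[2]
def tri(p,q):
    A=0;b=0
    for o,d in(cam("top",p),cam("scene",q)):
        d=d/np.linalg.norm(d);P=np.eye(3)-np.outer(d,d);A=A+P;b=b+P@o
    return np.linalg.solve(A,b)
T=lambda u,v:(95+u/3.2,115+v/3.2)
S=lambda u,v:(110+u/3.3,80+v/3.3)
E
python3 - <<'E'
from h import *
np.set_printoptions(precision=4,suppress=True)
dk=[plane("top",T(*p),.12) for p in((493,18),(65,43),(523,553),(68,578))]
for p in dk:print("deck",p)
c=sum(dk)/4;print("centre",c)
v=dk[0]+dk[1]-dk[2]-dk[3];w=dk[1]+dk[3]-dk[0]-dk[2];yaw=np.arctan2(v[1],v[0]);print("yaw",yaw,np.arctan2(-w[0],w[1]),"sizes",np.linalg.norm(v)/2,np.linalg.norm(w)/2)
print("FL,FR lid",tri(T(10,547),S(43,40)),tri(T(503,522),S(195,297)))
print("dialtop",tri(T(252,420),S(213,137)))
x=np.array([np.cos(yaw),np.sin(yaw),0]);z=np.array([0,0,1.])
for th in np.arange(.1,.45,.05):
    u=-x*np.cos(th)+z*np.sin(th);n=x*np.sin(th)+z*np.cos(th)
    D=np.r_[c[:2],0]+.125*x+.13*z+.2225*u+.028*n
    r=[]
    for nme in("top","scene"):
        m=arm.camera_model(nme);f=192/np.tan(np.radians(m["fovy"]/2));q=m["R"]@D+m["t"];r+=[m["cx"]+f*q[0]/q[2],m["cy"]+f*q[1]/q[2]]
    print(round(th,2),D,np.array(r))
print("obs",T(252,420),S(213,137))
E
```

```text
deck [ 0.7206 -0.1652  0.12  ]
deck [0.7127 0.082  0.12  ]
deck [ 0.4188 -0.1753  0.12  ]
deck [0.4105 0.0737 0.12  ]
centre [ 0.5657 -0.0462  0.12  ]
yaw 0.030492272486387095 0.03260443049277791 sizes 0.30214599055932245 0.24825246297804887
FL,FR lid [0.4326 0.0667 0.2332] [ 0.4394 -0.1673  0.2327]
dialtop [ 0.4902 -0.0464  0.2234]
0.1 [ 0.4721 -0.0491  0.1801] [180.2801 258.2676 168.9921 144.6848]
0.15 [ 0.4749 -0.049   0.1909] [179.0653 256.4872 169.5585 139.4914]
0.2 [ 0.4782 -0.0489  0.2016] [177.8244 254.3179 170.4362 134.1825]
0.25 [ 0.4821 -0.0488  0.2122] [176.5607 251.7515 171.6298 128.7742]
0.3 [ 0.4864 -0.0486  0.2225] [175.2779 248.7813 173.1421 123.2839]
0.35 [ 0.4913 -0.0485  0.2326] [173.9801 245.4024 174.9748 117.7299]
0.4 [ 0.4967 -0.0483  0.2424] [172.6717 241.612  177.1277 112.1319]
obs (173.75, 246.25) (174.54545454545456, 121.51515151515152)
```

Run:
```python
from h import *
np.set_printoptions(precision=4,suppress=True)
yaw=.0315;x=np.array([np.cos(yaw),np.sin(yaw),0]);z=np.array([0,0,1.]);y=np.cross(z,x)
H=np.array([.5657,-.0462,0])+.125*x+.13*z;th=.325
n=x*np.sin(th)+z*np.cos(th);f=x*np.cos(th)-z*np.sin(th)
D=H-.2225*f+.028*n;print("dialtop",D,"floor",D-.014*n,"closed floor",H-.2225*x+.014*z)
def hit(p):
    o,d=cam("top",T(*p));P=o+d*((D-o)@n)/(d@n)-D;return np.array([P@f,P@y])
a,b,t=hit((225,350)),hit((203,495)),hit((264,327));w=a-b
print("wall",a,b,"dial=",-np.arctan2(w[1],w[0]),"tick",t,-np.arctan2(t[1],t[0]),"lid bars",hit((384,423)))
s=arm.observe();Y=s["tool_rot"][2];R=np.array([[np.cos(Y),np.sin(Y),0],[np.sin(Y),-np.cos(Y),0],[0,0,-1]])
print(s["tcp_pos"],Y,"shift cm to above floor:",100*R.T@(np.r_[.479,-.0485,.36]-s["tcp_pos"]))
```

```text
dialtop [ 0.4888 -0.0486  0.2276] floor [ 0.4844 -0.0488  0.2143] closed floor [ 0.4682 -0.0493  0.144 ]
wall [0.0391 0.0161] [-0.0348  0.0235] dial= 0.09922658831015868 tick [ 0.0504 -0.0029] 0.05721054104677557 lid bars [-0.0037 -0.0624]
[0.1674 0.4973 0.2115] 2.816730340097964 shift cm to above floor: [-46.9481 -41.7839 -14.8508]
```

carry_out:
  increments: [0,0,-4,0,0.5,0,0,-8,0,0.5,0,0,-12,-5,0.5,-3,-3,-14.9,-10,0.5,-6,-5,-14.9,-16,0.5,-9,-8,-14.9,-23,0.5,-12,-10.5,-14.9,-30,0.5,-15,-13,-14.9,-36,0.5,-18,-16,-14.9,-43,0.5,-21,-18.5,-14.9,-50,0.5,-24,-21,-14.9,-56,0.5,-27,-24,-14.9,-63,0.5,-30,-26.5,-14.9,-70,0.5,-33,-29,-14.9,-76,0.5,-36,-32,-14.9,-83,0.5,-39,-34.5,-14.9,-90,0.5,-42,-37,-14.9,-97,0.5,-45,-40,-14.9,-103,0.5,-46.9,-41.8,-14.9,-106,0.5,-46.9,-41.8,-14.9,-106,0.5]

```text
time_s: 1.77
tcp_pos: [0.4659, -0.0255, 0.3609]
tool_rot: [3.141, 0.0, -1.615]
ft_force: [1.7, 1.0, 0.2]
opening: 0.501
gripper_force: 0.0
```

Run:
```python
from h import *
import cv2
s=arm.observe();print(s["time_s"],s["tcp_pos"],s["tool_rot"],s["joint_pos"],s["dq"])
im=arm.read_camera("wrist")[:,:,::-1];cv2.imwrite("pics/w1.png",im)
s=arm.observe();print(s["time_s"],s["tcp_pos"],s["tool_rot"])
m=arm.camera_model("wrist");f=192/np.tan(np.radians(m["fovy"]/2))
Y=s["tool_rot"][2];R=np.array([[np.cos(Y),np.sin(Y),0],[np.sin(Y),-np.cos(Y),0],[0,0,-1]])
def proj(X):
    q=np.linalg.inv(m["hand_eye"])@np.r_[R.T@(np.array(X)-s["tcp_pos"]),1];return m["cx"]+f*q[0]/q[2],m["cy"]+f*q[1]/q[2]
print("dialtop ->",proj([.4888,-.0486,.2276]))
```

```text
1.7667 [ 0.46594941 -0.02554296  0.36085314] [ 3.14143788e+00  1.42970724e-04 -1.61509840e+00] [-2.29735523e-01  1.61241474e-01  2.17741172e-01  1.62747451e+00
  1.11983654e-04 -1.75622979e+00] [-0.82731522  0.43917187  0.53502464  0.09454996 -0.00243246 -2.18331622]
1.8167 [ 0.4688926 -0.0305934  0.3594019] [ 3.14024269e+00 -1.43113176e-03 -1.60143587e+00]
dialtop -> (np.float64(238.1719795958926), np.float64(160.54913198476314))
```

View pics/w1.png

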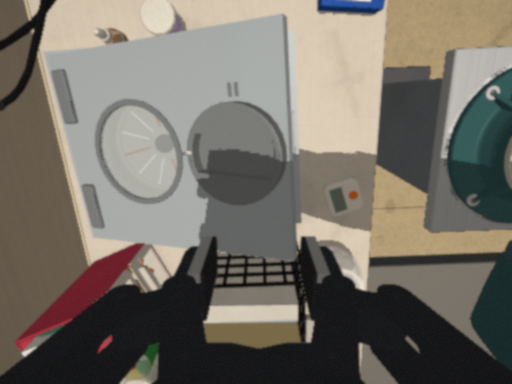

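The wrist view shows the dial at about (238,152), with its tick at (185,153) pointing to the hinge. The prediction was (238,160) with the arm still settling, so they agree. I'll let it settle.

carry_out:
  increments: [0,0,0,0,0.5,0,0,0,0,0.5,0,0,0,0,0.5,0,0,0,0,0.5]

```text
time_s: 2.15
tcp_pos: [0.4652, -0.0229, 0.3612]
tool_rot: [-3.141, 0.0, -1.62]
ft_force: [0.3, 0.5, 0.4]
opening: 0.502
gripper_force: 0.0
```

carry_out:
  increments: [1.25,-1.1,1,0,0.4,2.5,-2.2,3,0,0.4,2.5,-2.2,5.5,0,0.4,2.5,-2.2,8,0,0.4,2.5,-2.2,9.2,0,0.4,2.5,-2.2,9.2,0,0.4,2.5,-2.2,9.2,0,0.4,2.5,-2.2,9.2,0,0.4]

```text
time_s: 2.82
tcp_pos: [0.4868, -0.0498, 0.2699]
tool_rot: [-3.14, -0.0, -1.62]
ft_force: [-1.0, -0.1, 0.2]
opening: 0.399
gripper_force: 0.0
```

Run:
```python
from h import *
import cv2
s=arm.observe();print(s["time_s"],s["tcp_pos"],s["tool_rot"],s["opening"],s["ft_force"])
a=arm.read_camera("top")[160:300,95:265,::-1];b=arm.read_camera("scene")[40:200,90:270,::-1]
a=cv2.resize(a,(400,330),interpolation=2);b=cv2.resize(b,(371,330),interpolation=2)
cv2.imwrite("pics/ab1.png",np.hstack([a,b]))
```

```text
2.8167 [ 0.48678243 -0.04979419  0.26986702] [-3.14033332e+00 -2.97008469e-04 -1.62030349e+00] 0.3989165292035717 [-0.97885901 -0.10649718  0.22175781]
```

View pics/ab1.png

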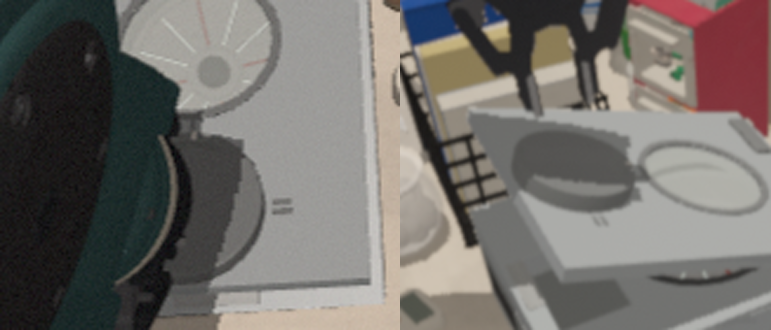

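The left half shows the gripper hiding the left part of the dial. The right half shows the fingers at about (535,95) and (590,80), above the dial at (575,170). That matches the plan, so I'll lower into the slot.

carry_out:
  increments: [-0.1,0,1,0,0.4,-0.1,0,2,0,0.4,-0.1,0,3,0,0.4,-0.1,0,3.5,0,0.4,-0.1,0,3.8,0,0.4,-0.1,0,3.8,0,0.4,-0.1,0,3.8,0,0.4]

```text
time_s: 3.5
tcp_pos: [0.4867, -0.049, 0.2315]
tool_rot: [-3.141, -0.0, -1.621]
ft_force: [-1.0, 0.1, -0.5]
opening: 0.403
gripper_force: 0.0
```

carry_out:
  increments: [0,0.1,0.6,0,0.4,0,0.4,1.2,0,0.4,0,0.6,1.8,0,0.4,0,0.8,2.4,0,0.4,0,0.9,3,0,0.4,0,1.05,3.6,0,0.4,0,1.15,4.2,0,0.4,0,1.25,4.8,0,0.4,0,1.35,5.4,0,0.4,0,1.4,6,0,0.4,0,1.4,6,0,0.4]

```text
time_s: 4.42
tcp_pos: [0.472, -0.0481, 0.1698]
tool_rot: [3.14, 0.0, -1.621]
ft_force: [0.7, -0.3, -0.7]
opening: 0.399
gripper_force: 0.0
```

Run:
```python
from h import *
import cv2
s=arm.observe();print(s["ft_force"],s["ft_torque"])
a=arm.read_camera("top")[160:300,95:265,::-1];b=arm.read_camera("scene")[60:220,90:270,::-1]
a=cv2.resize(a,(400,330),interpolation=2);b=cv2.resize(b,(371,330),interpolation=2)
cv2.imwrite("pics/ab2.png",np.hstack([a,b]))
```

```text
[ 0.71639183 -0.30391766 -0.66717698] [-0.01900135 -0.02676538 -0.00502015]
```

View pics/ab2.png

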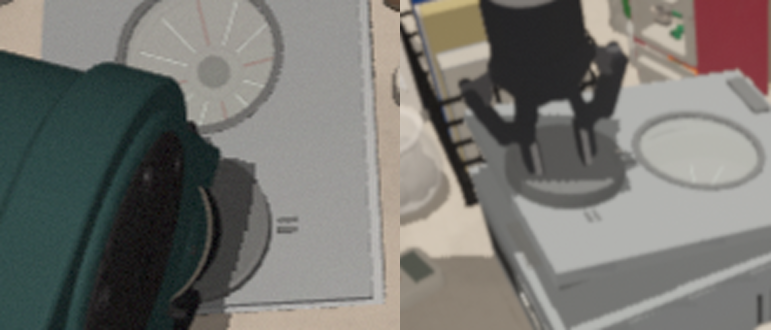

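The fingers are now in the slot at about (535,160) and (588,150), and the lid is lower than before. I'll press on.

carry_out:
  increments: [0,0.05,0.3,0,0.4,0,0.1,0.6,0,0.4,0,0.15,0.9,0,0.4,0,0.2,1.2,0,0.4,0,0.2,1.5,0,0.4,0,0.2,1.5,0,0.4,0,0.2,1.5,0,0.4]

```text
time_s: 5.1
tcp_pos: [0.4704, -0.0481, 0.1557]
tool_rot: [3.141, 0.0, -1.621]
ft_force: [0.2, 0.1, 1.4]
opening: 0.394
gripper_force: 0.4
```

carry_out:
  increments: [0,0.05,0.2,0,0.4,0,0.1,0.4,0,0.4,0,0.1,0.6,0,0.4,0,0.1,0.6,0,0.4,0,0.1,0.6,0,0.4]

```text
time_s: 5.52
tcp_pos: [0.4694, -0.0481, 0.1498]
tool_rot: [3.141, 0.0, -1.621]
ft_force: [-1.1, -1.0, 1.7]
opening: 0.399
gripper_force: 0.5
```

carry_out:
  increments: [0,0.05,0.2,0,0.4,0,0.1,0.4,0,0.4,0,0.1,0.6,0,0.4,0,0.1,0.6,0,0.4,0,0.1,0.6,0,0.4]

```text
time_s: 5.93
tcp_pos: [0.4684, -0.0481, 0.1438]
tool_rot: [3.141, 0.0, -1.621]
ft_force: [0.3, -0.6, 1.0]
opening: 0.4
gripper_force: 0.7
```

carry_out:
  increments: [0,0,0.15,0,0.4,0,0,0.3,0,0.4,0,0,0.45,0,0.4,0,0,0.45,0,0.4,0,0,0.45,0,0.4]

```text
time_s: 6.35
tcp_pos: [0.4684, -0.0479, 0.1393]
tool_rot: [3.141, 0.0, -1.621]
ft_force: [-0.5, -0.4, 1.8]
opening: 0.401
gripper_force: 0.8
```

Run:
```python
from h import *
import cv2
b=arm.read_camera("scene")[75:235,100:320,::-1]
cv2.imwrite("pics/b3.png",cv2.resize(b,None,fx=3.4,fy=3.4,interpolation=2))
```

```text
(no output)
```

View pics/b3.png

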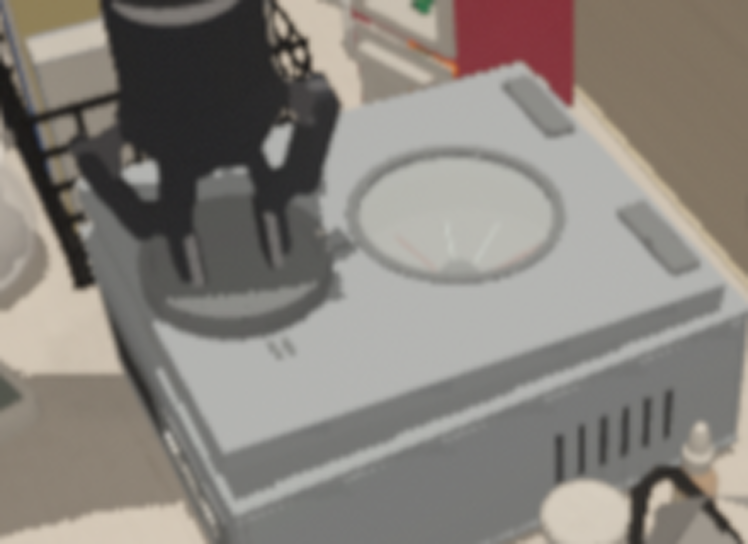

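The lid is nearly flat on the deck, with its front right top corner at about (222,455), and both fingers are in the slot. I'll press until I feel the hard stop.

carry_out:
  increments: [0,0,0.15,0,0.4,0,0,0.3,0,0.4,0,0,0.4,0,0.4,0,0,0.4,0,0.4,0,0,0.4,0,0.4]

```text
time_s: 6.82
tcp_pos: [0.4685, -0.048, 0.1353]
tool_rot: [3.142, 0.0, -1.621]
ft_force: [-0.9, 0.5, 1.6]
opening: 0.401
gripper_force: 0.9
```

Run:
```python
from h import *
m=arm.camera_model("scene");f=192/np.tan(np.radians(m["fovy"]/2))
yaw=.0315;x=np.array([np.cos(yaw),np.sin(yaw),0]);z=np.array([0,0,1.]);y=np.cross(z,x)
H=np.array([.5657,-.0462,0])+.125*x+.13*z
for th in(0,.02,.05,.1):
    P=H+.275*(-x*np.cos(th)+z*np.sin(th))+.01*(x*np.sin(th)+z*np.cos(th))-.118*y
    q=m["R"]@P+m["t"];print(th,(m["cx"]+f*q[0]/q[2]-100)*3.4,(m["cy"]+f*q[1]/q[2]-75)*3.4)
```

```text
0 225.4608162969636 476.1700505941874
0.02 224.2271628727901 468.5198733870336
0.05 222.7617473335885 456.7625285542514
0.1 221.37593954267393 436.4331699423002
```

carry_out:
  increments: [0,0,0.2,0,0.4,0,0,0.4,0,0.4,0,0,0.6,0,0.4,0,0,0.7,0,0.4,0,0,0.7,0,0.4,0,0,0.7,0,0.4]

```text
time_s: 7.32
tcp_pos: [0.4686, -0.048, 0.1283]
tool_rot: [-3.142, 0.0, -1.621]
ft_force: [-1.4, -0.0, 2.5]
opening: 0.403
gripper_force: 1.1
```

carry_out:
  increments: [0,0,0.1,0,0.4,0,0,0.2,0,0.4,0,0,0.2,0,0.4,0,0,0.2,0,0.4]

```text
time_s: 7.65
tcp_pos: [0.4686, -0.048, 0.1264]
tool_rot: [-3.141, 0.0, -1.621]
ft_force: [-1.1, 0.6, 2.5]
opening: 0.401
gripper_force: 1.2
```

carry_out:
  increments: [0,0,0.1,0,0.4,0,0,0.2,0,0.4,0,0,0.2,0,0.4,0,0,0.2,0,0.4]

```text
time_s: 7.98
tcp_pos: [0.4685, -0.048, 0.1243]
tool_rot: [3.142, 0.0, -1.621]
ft_force: [-2.0, -0.4, 3.0]
opening: 0.397
gripper_force: 1.2
```

carry_out:
  increments: [0,0,0.1,0,0.4,0,0,0.2,0,0.4,0,0,0.3,0,0.4,0,0,0.3,0,0.4]

```text
time_s: 8.32
tcp_pos: [0.4688, -0.0481, 0.1232]
tool_rot: [-3.14, -0.001, -1.621]
ft_force: [-12.0, 1.9, 36.3]
opening: 0.4
gripper_force: 18.5
```

Hard stop reached at 36 N. I'll ease off to about 18 N and turn clockwise.

carry_out:
  increments: [0,0,-0.1,0,0.4,0,0,-0.1,5,0.4,0,0,-0.1,10,0.4,0,0,-0.1,15,0.4,0,0,-0.1,20,0.4,0,0,-0.1,25,0.4,0,0,-0.1,30,0.4,0,0,-0.1,35,0.4,0,0,-0.1,40,0.4,0,0,-0.1,45,0.4,0,0,-0.1,45,0.4]

```text
time_s: 9.23
tcp_pos: [0.4688, -0.0487, 0.1235]
tool_rot: [-3.139, -0.0, -2.412]
ft_force: [-8.2, -3.5, 21.6]
opening: 0.402
gripper_force: 10.8
```

Run:
```python
from h import *
s=arm.observe();print(s["ft_torque"],s["joint_torque"])
```

```text
[-0.61534763  1.66936598 -0.0668656 ] [  2.00258151 -46.63258195  31.93673372  -2.86093779   1.42543539
   1.86999645]
```

carry_out:
  increments: [0,0,0,5,0.4,0,0,0,10,0.4,0,0,0,15,0.4,0,0,0,20,0.4,0,0,0,25,0.4,0,0,0,30,0.4,0,0,0,35,0.4,0,0,0,40,0.4,0,0,0,45,0.4,0,0,0,50,0.4,0,0,0,54,0.4,0,0,0,54,0.4]

```text
time_s: 10.23
tcp_pos: [0.4699, -0.0485, 0.1235]
tool_rot: [-3.141, 0.003, 2.93]
ft_force: [-1.1, -0.2, 16.4]
opening: 0.398
gripper_force: 8.2
```

Run:
```python
from h import *
import cv2
s=arm.observe();print(s["tool_rot"],s["ft_torque"],s["joint_torque"])
b=arm.read_camera("scene")[75:235,100:320,::-1]
a=arm.read_camera("top")[180:300,120:280,::-1]
cv2.imwrite("pics/b4.png",np.hstack([cv2.resize(a,(440,320),interpolation=2)[:,80:],cv2.resize(b,(440,320),interpolation=2)]))
```

```text
[-3.14131469  0.00347533  2.92997155] [-0.06457324  0.19737064 -0.04443886] [  0.34485058 -48.9244473   30.24403811  -0.34765617   0.21891427
   1.57469697]
```

carry_out:
  increments: [0,0,0,4,0.4,0,0,0,8,0.4,0,0,0,12,0.4,0,0,0,12,0.4]

```text
time_s: 10.67
tcp_pos: [0.4685, -0.0477, 0.1235]
tool_rot: [3.141, 0.001, 2.721]
ft_force: [-9.2, 3.8, 24.3]
opening: 0.399
gripper_force: 17.3
```

Run:
```python
from h import *
s=arm.observe();print(s["tool_rot"],s["ft_torque"],s["joint_torque"])
```

```text
[3.14087780e+00 8.82189088e-04 2.72145476e+00] [0.78788956 1.81619038 0.34330413] [ -1.81779061 -45.11530638  33.10431719  -4.18136135  -0.32085464
   1.90783851]
```

carry_out:
  increments: [0,0,0,3,0.4,0,0,0,5,0.4,0,0,0,5,0.4]

```text
time_s: 10.92
tcp_pos: [0.468, -0.0471, 0.1234]
tool_rot: [3.14, -0.0, 2.639]
ft_force: [-12.3, 7.4, 28.9]
opening: 0.399
gripper_force: 48.3
```

Run:
```python
from h import *
s=arm.observe();print(s["tool_rot"],s["ft_torque"],s["joint_torque"])
```

```text
[ 3.14024578e+00 -3.15010944e-04  2.63874256e+00] [1.47685729 2.40641815 2.19176924] [ -5.47274888 -43.46982479  33.96198034  -5.8055757   -1.03078477
   3.12055059]
```

The torque has risen to 2.2 N m, so the dial is at its stop. I'll unwind to the slot's centre while easing off, then lift straight out.

carry_out:
  increments: [0,0,0,-6,0.4,0,0,-0.1,-8,0.4,0,0,-0.3,-12,0.4,0,0,-0.5,-16,0.4,0,0,-1,-17,0.4,0,0,-1.5,-17,0.4,0,0,-2.5,-17,0.4,0,0,-4,-17,0.4,0,0,-7,-17,0.4,0,0,-10,-17,0.4,0,0,-13,-17,0.4,0,0,-15,-17,0.4,0,0,-15,-17,0.4]

```text
time_s: 12.0
tcp_pos: [0.4699, -0.0484, 0.2764]
tool_rot: [-3.141, 0.006, 2.932]
ft_force: [-0.7, 0.6, 0.4]
opening: 0.402
gripper_force: 0.0
```

Run:
```python
from h import *
import cv2
b=arm.read_camera("scene")[75:235,100:320,::-1]
cv2.imwrite("pics/b5.png",cv2.resize(b,None,fx=3.4,fy=3.4,interpolation=2))
```

```text
(no output)
```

View pics/b5.png

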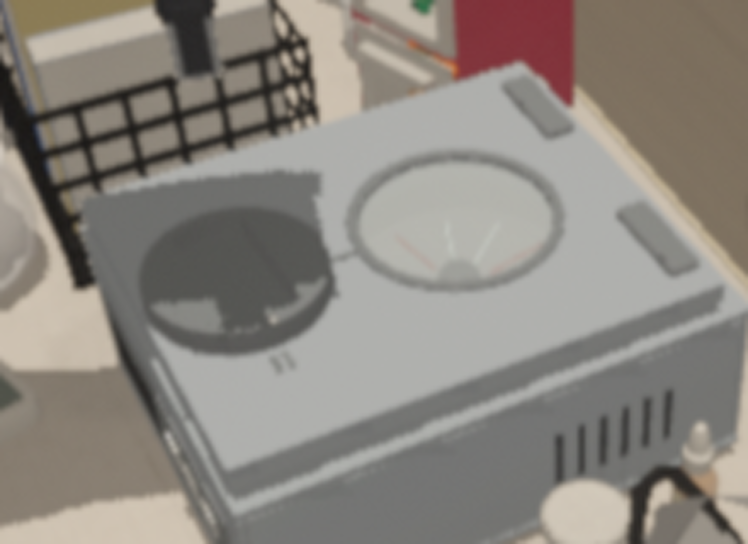

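The lid stays shut: its front corner is at about (227,468), which is roughly 0.02 rad. The slot runs parallel to the hinge, with the white tick at (272,316) facing the two "locked" bars. The jar and bottle have not moved.

```bash
python3 -c "
from rig import arm
print(arm.close_job())"
```

```text
the job is handed in; nothing more can be done
None
```

The lid is pressed shut and locked with the dial at its stop, the jar and dropper bottle stand where they were, and the job is handed in; no verdict was returned.

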